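# Index the carving turntable and gauge the gnome

## Task

First slide the jaw of the turntable's caliper fully open. Turn the indexing turntable by its pegs until the gnome with the pointed hat stands under the caliper and the disc has clicked home in its stop. Then slide the jaw gently shut until the gnome is held between both jaws, and leave it shut there. Keep all the figures standing in their nests, do not push or lift them with the gripper, and leave the other things on the table alone.

Things in the scene. Friction and masses are not known exactly. Their poses are not given: they have to be found in the camera images.
- turntable: fixed grey base of an indexing turntable with a caliper built on. Origin: on the turning axis at table height (z = 0); x axis points level from the axis to the caliper, z up. A plywood disc, 236 mm diameter, top at z = 46 mm, turns on it and carries six nests 60 degrees apart, centred 72 mm from the axis (square frames 45 mm inside, 4 mm high), each with a figure or empty
- disc (a joint): angle of the disc, rad, grows anticlockwise seen from above; 0 at the start, in a stop. Stops every 60 degrees (1.047 rad), each with one nest under the caliper. A sprung detent pulls the disc home over the last 6 degrees; leaving a stop takes about 5 N at a peg. Between stops it turns freely and stays where left. It turns nearly one full turn either way
- peg0 (a point): centre of the top of one of six upright round wooden pegs on the disc, to turn it by: 18 mm diameter, 70 mm tall (z = 46 to 116 mm), 105 mm from the axis, midway between nests. At disc = 0 this one stands 30 degrees anticlockwise from the turntable's x axis, the others every 60 degrees from it
- beam (a point): middle of the top of the caliper's level steel beam, 113 mm from the axis: 14 mm wide, from 36 to 190 mm from the axis along the turntable's x, z = 145 to 163 mm. A grey column (24 x 34 mm) at 178 mm carries it. Two jaws hang from it, 14 mm wide, bottoms at z = 60 mm. Figures and pegs pass under the beam and between the open jaws
- gauge (a point): centre of the nest place under the caliper, between the jaws, on the disc's top (fixed, 72 mm from the axis along the turntable's x axis, z = 46 mm)
- fixed_jaw: the caliper's fixed inner jaw, a steel bar hanging from the beam, 12 x 14 mm, z = 60 to 146 mm; origin at the middle of its lower end, 43.5 mm from the axis, its flat measuring face at 49.5 mm looks outward at the gnome's place
- jaw (a joint): travel of the sliding jaw, m: 0 fully open, at its outer end stop (its face 126 mm from the axis); starts 0.014 to 0.031, in the way of the pegs; grows as it moves towards the axis, 0.050 at its end stop; about 0.0365 when the gnome is held between both jaws. Slides with about 2 N of friction, no spring, stays where it is left
- jaw_grip (a point): gripping point on the black thumb grip on top of the sliding jaw: a block 30 mm along the beam, 16 mm across it, from z = 167 to 211 mm; this point is in its middle, 195 mm above the table
- gnome: plain basswood rough-out standing loose in its nest; origin at the centre of its underside, z up: the gnome with the pointed hat, 88 mm tall, round body 40 mm diameter up to 44 mm high, then a tall cone; about 70 g. The one to be measured
- mushroom: plain basswood rough-out standing loose in its nest; origin at the centre of its underside, z up: mushroom, 68 mm tall, cap 40 mm diameter
- egg: plain basswood rough-out standing loose in its nest; origin at the centre of its underside, z up: egg on a small foot, 63 mm tall, 39 mm diameter
- square: plain basswood rough-out standing loose in its nest; origin at the centre of its underside, z up: square stepped block, 28 x 28 mm, 80 mm tall
- pawn: plain basswood rough-out standing loose in its nest; origin at the centre of its underside, z up: chess-pawn shape, 79 mm tall, foot 38 mm diameter; it stands under the caliper at the start
- bottle: clear bottle, 64 mm diameter, 190 mm tall, upright near the caliper; origin under its centre; leave alone
- tumbler: dark steel tumbler, 72 mm diameter, 100 mm tall, upright near the caliper; origin under its centre; leave alone
- sandblock: cork sanding block, 100 x 50 x 28 mm, beside the disc; origin under its centre, x along its length; leave alone
- knife: carving knife lying on the left, 160 mm long, 22 mm high, wooden handle; origin under its middle, x along it; leave alone
- gouge: gouge with dark round handle lying beside the disc, 170 mm long, 26 mm high; origin under its middle, x along it; leave alone
- jar: amber jar with black lid, 64 mm diameter, 75 mm tall, on the left; origin under its centre; leave alone
- mallet: dark wooden carving mallet standing on its head, 76 mm diameter, 190 mm tall, on the right; origin under its centre; leave alone

How it is judged:
By the outcome, as a careful person would: the job done as asked, in the order asked, and still so for the second after the job is handed in, with the robot touching nothing.
It also fails if it takes over 61 s, if anything falls off the work surface, if the arm or the gripper's body presses on something with over 40 N, if the wrist force passes 120 N, or if a joint passes its speed limit or range.

## Robot

A 6-joint arm with a two-finger parallel gripper is mounted at the origin on the work surface. World frame = base frame: x ahead of the robot, y to its left, z up, the work surface at z = 0. Lengths are in m, angles in rad, forces in N, time in s.
With the tool pointing down it reaches from about 0.425 to 0.925 m from the base axis. Payload 12.5 kg.
Tool frame: the origin (TCP) lies on the centre line of the jaws, within the pads' length; the fingertips stand env.tip_extent ahead of it and the grasp point (between the pads) lies 3 mm ahead of it (env.tip_extent is the distance from the TCP to the fingertips, in m); z points along the fingers, y is the line along which they close (so a half turn about z gives the same grasp; the last joint's range is limited). The gripper opens to 85 mm and grips with 20 to 120 N. Pads are 22 mm wide; open, the fingers measure 114 mm over their backs; the gripper's body (76 mm by 85 mm) begins 54 mm behind the grasp point. The pads swing forward as they close: fully open they stand 13 mm farther back than shut.
Start: joints at [1.126, 0.491, 1.559, -0, 1.092, -0.106], TCP at [0.208, 0.589, 0.253] pointing down, gripper open.
Joint ranges: [-3.1, 3.1], [-0.84, 2.19], [0.05, 2.79], [-1.13, 4.28], [0.06, 2.93], [-2.69, 2.69]. Speed limits (rad/s): [2.22, 2.22, 2.79, 3.14, 3.14, 3.14].

## Interface

Orientations are given as a unit quaternion [x, y, z, w].
In Python, from rig import readout, imaging, order, env gives the robot as it stands. The module is installed in compiled form; this text tells all that it offers.
- The arm moves only by the shell command python3 -m handwheel 'ROWS' [OPENING]. ROWS is JSON, one flat list of numbers, 6 for each row, row after row: the shift along the world's x, y, z in cm, then the turn, a rotation vector about the world's x, y, z in degrees. A call has 1 to 12 rows; each row shifts and turns the commanded pose from where the row before left it; what a row does not reach is not made up. A row lasts 1/8 s, in which the tool goes at most 62.5 mm and 10.7 degrees, less where a joint would pass 70% of its speed; a pose out of reach is approached as far as the arm can. A call is refused whole if a number of a shift passes 6.25 or a number of a turn 10.7, either way. A call with a gripper value outside its range is refused whole. OPENING is the opening, from 0 (shut) to 1 (fully open), set as the call begins (- or left out, the last holds). The fingers move at their own pace and stop on an object; the grip force is fixed at half the most. Time passes only in rows, so rows that do not move let the fingers close. It gives the time, the measured TCP pose, the force, the opening and the grip force at its end, in the units of the state.
- readout.read_state(): the state, without advancing time (a new reading comes with each control period).
- imaging.capture(name): name is "scene" or "top"; returns a dict with "color" (420x560x3 uint8, blue, green, red), "K" (3x3 intrinsics, pixels), "k1" (the pictures are not rectified: a ray, as slopes to the right and down, at radius r is drawn at 1 + k1 r^2 times it, then the intrinsics apply), "pose" (4x4, takes a point from camera to world coordinates). Camera axes: x right, y down, z forward; pixel columns grow to the right and rows downward; lengths in m; the calibration is good to about 2 mm. A picture is of the moment at which its call begins. There is no depth.
- order.finish_job(): hands the job in; it is judged then, once.
The state is a dict: "time": time; "qpos": joint angles; "qd": joint speeds; "joint_efforts": joint torques, N m; "tcp_pos": TCP position; "orientation": TCP orientation; "wrist_force": force on the tool from outside, world axes, zero at the start; "moment": the same for the moment, N m; "grip_width": finger opening in m; "finger_force": force on a finger pad.
Only numpy, scipy, OpenCV 4.12 (cv2) and the standard library are available. Lean on these libraries where they do the work, as an engineer would, in place of code of your own. Each camera call takes 0.05 s, during which the arm holds its last target. There are 200 camera calls.

## Working session

There is one attempt and no reset: what is moved stays moved. The work goes in short steps, Python scripts to look and compute and a shell command to move; the robot and the scene stay as the last step left them, time stands still between calls to the robot, and variables do not carry over. Pictures are saved under pics/ and viewed, at most 10 in all, crops included, and the job is handed in when it is done.

```bash
mkdir -p pics; cat > h.py <<'E'
import numpy as np, cv2
from rig import readout, imaging, order, env
def snap(n,f=None):
    c=imaging.capture(n)
    if f: cv2.imwrite('pics/'+f,c['color'])
    return c
def ray(c,u,v):
    K=c['K'];d=np.array([(u-K[0,2])/K[0,0],(v-K[1,2])/K[1,1]]);s=d.copy()
    for _ in range(30): s=d/(1+c['k1']*(s@s))
    P=np.array(c['pose']);return P[:3,3],P[:3,:3]@np.array([s[0],s[1],1])
def onz(c,u,v,z):
    o,d=ray(c,u,v);return o+d*(z-o[2])/d[2]
def two(c1,p1,c2,p2):
    o1,d1=ray(c1,*p1);o2,d2=ray(c2,*p2)
    t=np.linalg.lstsq(np.c_[d1,-d2],o2-o1,rcond=None)[0]
    a,b=o1+t[0]*d1,o2+t[1]*d2
    return (a+b)/2,np.linalg.norm(a-b)
def proj(c,p):
    P=np.array(c['pose']);q=P[:3,:3].T@(np.array(p)-P[:3,3]);s=q[:2]/q[2];s=s*(1+c['k1']*(s@s))
    return c['K'][0,0]*s[0]+c['K'][0,2],c['K'][1,1]*s[1]+c['K'][1,2]
E
python3 - <<'E'
from h import *
for n in('scene','top'):
    c=snap(n,n+'0.png');print(n,c['K'].tolist(),c['k1'],np.round(c['pose'],3).tolist())
s=readout.read_state();print(s,env.tip_extent)
E
```

```text
scene [[397.6020639895281, 0.0, 283.96626096376974], [0.0, 397.6020639895281, 213.61821241692584], [0.0, 0.0, 1.0]] 0.016759068946584493 [[0.459, 0.673, -0.58, 1.218], [0.888, -0.337, 0.312, -0.362], [0.015, -0.659, -0.752, 0.924], [0.0, 0.0, 0.0, 1.0]]
top [[488.72535557265167, 0.0, 283.73346596235507], [0.0, 488.72535557265167, 198.64320775507423], [0.0, 0.0, 1.0]] -0.15287427943359277 [[0.018, -0.989, 0.144, 0.384], [-1.0, -0.021, -0.018, 0.002], [0.02, -0.143, -0.989, 1.665], [0.0, 0.0, 0.0, 1.0]]
{'time': 0.1, 'qpos': array([ 1.12645437e+00,  4.91519436e-01,  1.55941917e+00, -1.47895428e-05,
        1.09166248e+00, -1.05612067e-01]), 'qd': array([ 0.00034796, -0.00050731, -0.00163854,  0.00122442, -0.0007945 ,
        0.00137474]), 'joint_efforts': array([ 3.66004795e-03, -6.19443297e+01, -2.62029272e+01, -8.08752634e-05,
        2.83171881e-03,  5.20996809e-05]), 'tcp_pos': array([0.20759119, 0.58932552, 0.25276307]), 'orientation': array([ 1.68553030e-01,  9.85692458e-01, -4.87052105e-04, -1.30592545e-04]), 'wrist_force': array([0.54673165, 0.01418663, 0.29080393]), 'moment': array([-0.01773221, -0.00687012, -0.00698927]), 'finger_force': 0.0, 'grip_width': 0.08481402287721633} 0.022
```

View pics/scene0.png

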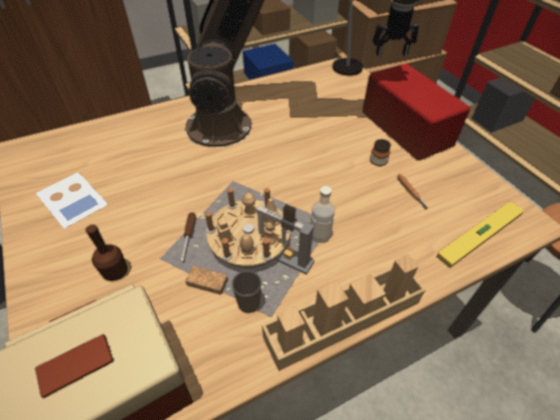

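View pics/top0.png

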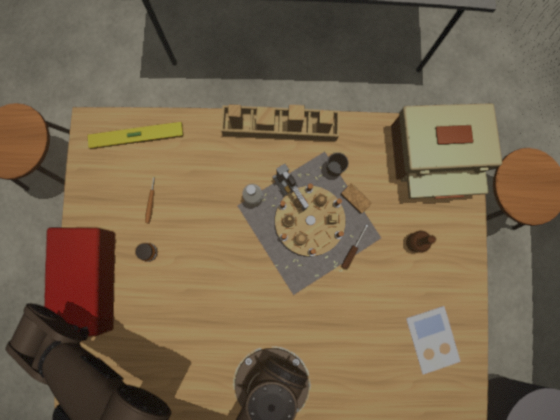

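The scene picture shows the turntable around (250,235), with the column at (305,245) and the bottle at (322,215). In the top view the disc is centred near (310,220), and the caliper runs from about (305,208) to (283,172). Next I'll enlarge both.

```bash
python3 - <<'E'
import cv2,numpy as np
a=cv2.imread('pics/scene0.png')[175:315,180:340];b=cv2.imread('pics/top0.png')[140:280,235:385]
f=lambda x:cv2.resize(x,(400,int(400*x.shape[0]/x.shape[1])),interpolation=cv2.INTER_CUBIC)
a=cv2.resize(a,(640,560),interpolation=cv2.INTER_CUBIC);b=cv2.resize(b,(640,597),interpolation=cv2.INTER_CUBIC)
g=lambda x:np.clip(x*1.5,0,255).astype(np.uint8)
cv2.imwrite('pics/a1.png',g(a));cv2.imwrite('pics/b1.png',g(b))
E
```

```text
(no output)
```

View pics/a1.png

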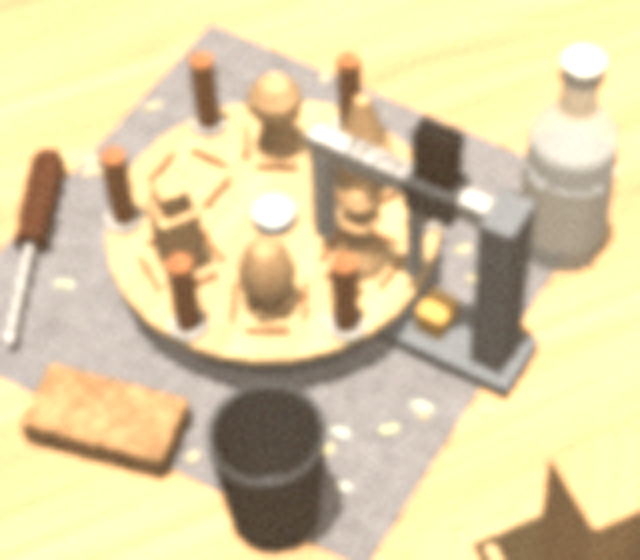

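View pics/b1.png

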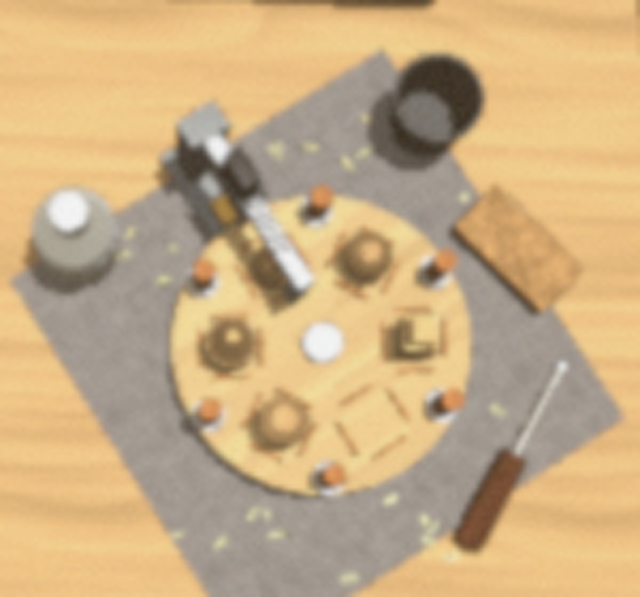

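The enlarged views show the gnome (cone hat) at scene crop (362,130) and top crop (230,345). That is one stop anticlockwise of the caliper, so the disc must turn −60°. The orange peg tops and the black grip (scene crop (438,150), top crop (243,175)) are clear enough to triangulate.

```bash
cat > m.py <<'E'
from h import *
def blobs(c,box,f,amin=3):
    x0,y0,x1,y1=box;im=c['color'][y0:y1,x0:x1];S=6
    im=cv2.resize(im,None,fx=S,fy=S,interpolation=cv2.INTER_CUBIC)
    m=f(im).astype(np.uint8);n,l,st,ce=cv2.connectedComponentsWithStats(m)
    # cv2.resize pixel-centre convention
    return [( (ce[i][0]+.5)/S-.5+x0,(ce[i][1]+.5)/S-.5+y0,st[i][4]/S/S,st[i][2]/S,st[i][3]/S) for i in range(1,n) if st[i][4]/S/S>amin]
def orange(im):
    h=cv2.cvtColor(im,cv2.COLOR_BGR2HSV);return (h[...,0]<13)&(h[...,1]>120)&(h[...,2]>95)
def black(im): return im.max(2)<45
def white(im): return im.min(2)>140
E
python3 - <<'E'
from m import *
s=imaging.capture('scene');t=imaging.capture('top')
for nm,f in(('or',orange),('bl',black),('wh',white)):
    for n,c,b in(('scene',s,(200,180,320,270)),('top',t,(265,165,350,265))):
        print(nm,n);[print('  ',np.round(q,2)) for q in blobs(c,b,f)]
for n,c,ps in(('scene',s,[(231,190),(267,190),(267,192),(288,214),(289,208)]),('top',t,[(310,186),(338,202),(283,203),(292,181),(304,202)])):
    print(n,[c['color'][p[1],p[0]].tolist() for p in ps])
E
```

```text
or scene
   [229.92 190.23  14.78   4.5    4.83]
   [266.59 190.6    8.08   3.17   4.  ]
   [208.08 214.19  16.28   5.     5.  ]
   [224.73 240.92  19.69   5.67   6.17]
   [265.84 241.26  16.03   4.67   5.67]
or top
bl scene
bl top
   [343.15 166.24  11.31   4.5    4.5 ]
   [331.38 172.96  20.03  10.17   6.67]
   [289.25 182.59   7.97   5.17   5.67]
wh scene
   [257.36 203.03   4.75   2.67   3.17]
   [316.71 208.25  63.53   6.67  13.17]
   [266.98 210.78  92.61  24.5   14.83]
   [201.87 215.23   9.5    2.67   4.5 ]
   [247.24 226.19  99.14  13.17  12.67]
   [299.01 224.51  37.94   8.67   6.17]
   [277.75 228.72  11.5    3.83   5.17]
   [206.91 230.29   5.     3.     3.17]
   [273.54 251.39  20.94   6.83   8.5 ]
   [260.05 256.83  22.     6.33   9.  ]
   [222.04 255.5    4.14   2.17   3.17]
   [240.21 260.99  10.36   5.5    3.33]
wh top
   [285.5  174.    14.94   4.33   5.17]
   [303.7  202.15  31.53   7.5    8.5 ]
   [310.3  219.7   54.81   8.5    8.33]
scene [[80, 121, 180], [80, 121, 181], [56, 82, 122], [30, 43, 54], [43, 52, 62]]
top [[62, 99, 144], [53, 88, 131], [59, 96, 142], [63, 69, 75], [161, 161, 160]]
```

```bash
cat > m2.py <<'E'
from m import *
def orT(im):
    h=cv2.cvtColor(im,cv2.COLOR_BGR2HSV);return (h[...,0]<15)&(h[...,1]>125)&(h[...,2]>105)
def orS(im):
    h=cv2.cvtColor(im,cv2.COLOR_BGR2HSV);return (h[...,0]<14)&(h[...,1]>110)&(h[...,2]>125)
def dark(im): return im.max(2)<66
E
python3 - <<'E'
from m2 import *
s=imaging.capture('scene');t=imaging.capture('top')
B=blobs(t,(270,175,350,265),orT,4);A=blobs(s,(200,180,320,270),orS,3)
print('top');[print(np.round(q,2), onz(t,q[0],q[1],.116).round(4)) for q in B]
print('scene');[print(np.round(q,2), onz(s,q[0],q[1],.116).round(4)) for q in A]
for a in A:
    for b in B:
        p,e=two(s,a[:2],t,b[:2])
        if e<.012 and .05<p[2]<.2: print('pair',np.round(a[:2],1),np.round(b[:2],1),p.round(4),round(e,4))
print('hub',two(s,(247.24,226.19),t,(310.3,219.7)))
print('dark scene',[np.round(q,2) for q in blobs(s,(275,195,300,240),dark)])
print('dark top',[np.round(q,2) for q in blobs(t,(270,165,310,200),dark)])
# beam inner end
for z in (.163,): print('beam', [onz(t,u,v,z).round(4) for u,v in((303.7,202.15),(285.5,174))],[onz(s,u,v,z).round(4) for u,v in((266.98,210.78),(299,224.5))])
E
```

```text
top
[309.92 185.9   13.86   4.     4.17] [ 0.6526 -0.1088  0.116 ]
[338.78 200.82  13.06   4.5    4.33] [ 0.606  -0.2023  0.116 ]
[282.26 203.2   11.78   3.83   4.33] [ 0.5945 -0.0207  0.116 ]
[340.47 233.3   13.89   4.67   4.17] [ 0.5015 -0.208   0.116 ]
[283.68 235.9   12.5    4.17   4.17] [ 0.4899 -0.0271  0.116 ]
[312.87 251.03  13.31   4.83   4.  ] [ 0.4437 -0.1204  0.116 ]
scene
[266.74 190.06  14.86   4.83   4.33] [ 0.4942 -0.0294  0.116 ]
[229.85 189.91  16.94   5.     4.  ] [ 0.447  -0.1228  0.116 ]
[207.81 213.94  19.11   5.33   4.33] [ 0.5048 -0.21    0.116 ]
[224.51 240.27  32.44   7.     6.17] [ 0.6077 -0.203   0.116 ]
[265.85 240.46  26.47   6.     5.83] [ 0.6554 -0.1094  0.116 ]
pair [266.7 190.1] [283.7 235.9] [ 0.4902 -0.0274  0.1114] 0.0003
pair [229.9 189.9] [312.9 251. ] [ 0.4437 -0.1212  0.1123] 0.0011
pair [207.8 213.9] [340.5 233.3] [ 0.5017 -0.2089  0.1123] 0.0008
pair [224.5 240.3] [338.8 200.8] [ 0.6062 -0.2026  0.114 ] 0.0001
pair [265.9 240.5] [309.9 185.9] [ 0.6532 -0.1087  0.113 ] 0.0005
hub (array([ 0.5485635 , -0.11609184,  0.06061122]), np.float64(0.0019636047432159856))
dark scene [array([289.01, 213.9 , 132.89,  10.83,  15.67]), array([287.1 , 226.05,  39.31,  11.  ,   7.5 ])]
dark top [array([284.09, 180.77, 119.64,  20.17,  19.17]), array([308.  , 189.36,   3.39,   2.83,   1.67]), array([282.21, 192.22,   9.75,   3.67,   5.33])]
beam [array([ 0.5928, -0.0866,  0.163 ]), array([ 0.6806, -0.0285,  0.163 ])] [array([ 0.6036, -0.0804,  0.163 ]), array([ 0.6803, -0.029 ,  0.163 ])]
```

```bash
python3 - <<'E'
from m2 import *
from scipy.optimize import least_squares
P=np.array([[.4902,-.0274],[.4437,-.1212],[.5017,-.2089],[.6062,-.2026],[.6532,-.1087],[.5945,-.0207]])
r=least_squares(lambda q:[ (p-q[:2]-.105*np.array([np.cos(a),np.sin(a)])) [i] for p in P for a in [q[2]+np.round((np.arctan2(*(p-q[:2])[::-1])-q[2])/(np.pi/3))*np.pi/3] for i in(0,1)],[.5485,-.115,.06])
print(r.x,np.degrees(r.x[2]),np.sqrt((r.fun**2).mean()))
c=r.x[:2];a=r.x[2]+np.pi/6;u=np.array([np.cos(a),np.sin(a)]);n=np.array([-u[1],u[0]])
s=imaging.capture('scene');t=imaging.capture('top')
print('dk',[np.round(q,2) for q in blobs(t,(270,165,310,200),lambda im:im.max(2)<52)])
p,e=two(s,(289.0,213.9),t,(291.5,180.5));print('grip',p,e)
for nm,cam,q,z in(('s',s,(289.0,213.9),.189),('t',t,(291.8,180.3),.205)):
    d=onz(cam,*q,z)[:2]-c;print(nm,d@u,d@n)
for tr in(0,.014,.022,.031):
  print(tr)
  for cam in(s,t):
    print([np.round(proj(cam,[*(c+u*(.132-tr+x)+n*y),z]),1).tolist() for z in(.167,.211) for x in(-.015,.015) for y in(-.008,.008)])
for nm,cam,b in(('s',s,(278,200,300,240)),('t',t,(280,170,306,195))):
    print(nm);print(cam['color'][b[1]:b[3]:1,b[0]:b[2]:1].max(2))
E
```

```text
[ 0.54825    -0.11491667  0.06210733] 3.558487784290027 0.00022557323669100763
dk [array([279.92, 177.79,  30.47,   7.  ,   7.67]), array([289.45, 182.77,  23.94,   8.33,   7.17])]
grip [ 0.6562244  -0.04604255  0.18710842] 0.0016044365611431624
s 0.12947777160353197 -0.003330866748961252
t 0.12497689068384948 -0.0014837549488543318
0
[[283.5, 219.0], [286.6, 214.9], [294.1, 223.6], [297.1, 219.4], [283.8, 207.2], [287.0, 203.0], [294.7, 211.9], [297.8, 207.6]]
[[294.5, 183.5], [290.2, 186.2], [289.3, 175.5], [285.0, 178.2], [295.1, 181.0], [290.7, 183.8], [289.8, 172.8], [285.3, 175.5]]
0.014
[[278.6, 216.9], [281.8, 212.8], [289.1, 221.5], [292.2, 217.2], [278.7, 205.1], [282.0, 200.9], [289.6, 209.7], [292.7, 205.4]]
[[296.9, 187.3], [292.6, 190.0], [291.7, 179.3], [287.4, 182.0], [297.6, 184.9], [293.2, 187.6], [292.3, 176.6], [287.8, 179.4]]
0.022
[[275.9, 215.7], [279.0, 211.6], [286.3, 220.3], [289.4, 216.0], [275.9, 203.9], [279.1, 199.7], [286.7, 208.5], [289.8, 204.2]]
[[298.3, 189.4], [294.0, 192.1], [293.1, 181.4], [288.8, 184.1], [299.0, 187.1], [294.6, 189.9], [293.7, 1
[... 6037 characters left out ...]
37 138 143
  145 149 157 158 159 159 150 127]
 [ 71  67  66  67  69  84 103 108 107  92  69  60  85 124 140 140 143 146
  144 153 159 159 160 155 135 108]
 [ 68  64  66  68  68  75  95 107 108  98  75  59  71 104 130 138 136 137
  143 152 159 159 160 156 133 102]
 [ 71  63  63  66  68  69  79  96  99  88  74  62  72  97 115 127 135 138
  140 147 153 157 160 158 146 117]
 [ 80  66  60  65  67  67  71  76  81  79  77  75 101 124 120 126 132 137
  140 145 149 157 159 159 154 131]
 [ 87  71  63  65  65  66  69  73  79  84  86 101 132 145 133 123 135 138
  138 144 152 155 158 159 158 152]
 [103  85  69  64  65  71  75  83  87  91  93 107 139 152 147 130 130 143
  143 140 144 145 149 156 158 159]]
```

```bash
python3 -m handwheel '[0,0,5,0,0,0, 0,0,3,0,0,0, 3.2,-4.53,0,0,0,3.8, 3.2,-4.53,0,0,0,3.8, 3.2,-4.53,0,0,0,3.8, 3.2,-4.53,0,0,0,3.8, 3.2,-4.53,0,0,0,3.8, 3.2,-4.53,0,0,0,3.8, 3.2,-4.53,0,0,0,3.8, 3.2,-4.53,0,0,0,3.8, 3.2,-4.53,0,0,0,3.8, 3.2,-4.53,0,0,0,3.8]' 0.5
python3 -m handwheel '[3.2,-4.53,0,0,0,3.8, 3.2,-4.53,0,0,0,3.8, 3.2,-4.53,0,0,0,3.8, 3.2,-4.53,0,0,0,3.8, 0,0,0,0,0,0, 0,0,0,0,0,0]'
```

```text
time: 1.9
tcp_pos: [0.5285, 0.1348, 0.3335]
orientation: [-0.163, 0.987, 0.0, 0.0]
wrist_force: [0.9, 0.7, -0.1]
grip_width: 0.043
finger_force: 0.0
time: 2.65
tcp_pos: [0.6554, -0.0445, 0.333]
orientation: [-0.29, 0.957, 0.0, -0.0]
wrist_force: [0.9, -0.5, 0.5]
grip_width: 0.0426
finger_force: 0.0
```

```bash
python3 -m handwheel '[0.05,-0.05,-4,0,0,0, 0,0,-4,0,0,0, 0,0,-2.5,0,0,0, 0,0,0,0,0,0]'
python3 - <<'E'
from h import *
c=snap('scene');b=c['color'][150:290,200:360];cv2.imwrite('pics/s2.png',cv2.resize(b,(640,560),interpolation=cv2.INTER_CUBIC))
E
```

```text
time: 3.15
tcp_pos: [0.6552, -0.0438, 0.2273]
orientation: [-0.291, 0.957, 0.001, -0.001]
wrist_force: [0.2, -0.3, 1.0]
grip_width: 0.0428
finger_force: 0.0
```

View pics/s2.png

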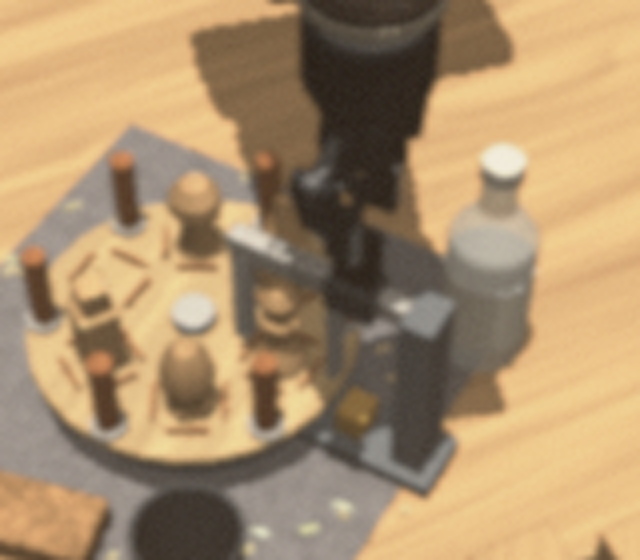

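The fingers are above the grip, at crop (355,270), and the bottle at (500,260) is well clear. I'll lower and close.

```bash
python3 -m handwheel '[0,0,-1.5,0,0,0, 0,0,-1.2,0,0,0, 0,0,0,0,0,0]'
python3 -m handwheel '[0,0,0,0,0,0, 0,0,0,0,0,0, 0,0,0,0,0,0, 0,0,0,0,0,0]' 0.1
```

```text
time: 3.58
tcp_pos: [0.6558, -0.0451, 0.2003]
orientation: [-0.291, 0.957, 0.0, -0.001]
wrist_force: [-0.3, 0.1, 0.4]
grip_width: 0.0425
finger_force: 0.0
time: 4.08
tcp_pos: [0.6572, -0.0464, 0.202]
orientation: [-0.29, 0.957, -0.001, 0.001]
wrist_force: [5.6, -7.3, -0.4]
grip_width: 0.0152
finger_force: 60.9
```

```bash
python3 -m handwheel '[0.09,-0.14,0,0,0,0, 0.25,0.17,0,0,0,0, 0.25,0.17,0,0,0,0, 0,0,0,0,0,0]'
python3 -m handwheel '[0.25,0.17,0,0,0,0, 0.25,0.17,0,0,0,0, 0,0,0,0,0,0]'
```

```text
time: 4.58
tcp_pos: [0.6626, -0.043, 0.202]
orientation: [-0.291, 0.957, -0.0, 0.001]
wrist_force: [0.4, -1.3, 5.1]
grip_width: 0.0154
finger_force: 61.9
time: 4.95
tcp_pos: [0.6677, -0.0397, 0.202]
orientation: [-0.291, 0.957, -0.0, 0.001]
wrist_force: [1.1, -1.1, 5.2]
grip_width: 0.0149
finger_force: 61.8
```

```bash
python3 -m handwheel '[0.16,0.11,0,0,0,0, 0,0,0,0,0,0]'
python3 -m handwheel '[0.16,0.11,0,0,0,0, 0,0,0,0,0,0]'
python3 -m handwheel '[0.16,0.11,0,0,0,0, 0,0,0,0,0,0]'
```

```text
time: 5.2
tcp_pos: [0.6692, -0.0387, 0.202]
orientation: [-0.291, 0.957, -0.0, 0.001]
wrist_force: [1.1, -2.0, 5.7]
grip_width: 0.0151
finger_force: 61.8
time: 5.45
tcp_pos: [0.6707, -0.0377, 0.2019]
orientation: [-0.291, 0.957, -0.0, 0.0]
wrist_force: [-0.6, -2.0, 5.9]
grip_width: 0.015
finger_force: 62.0
time: 5.7
tcp_pos: [0.6708, -0.0376, 0.202]
orientation: [-0.291, 0.957, -0.0, -0.002]
wrist_force: [-11.3, -9.1, 8.3]
grip_width: 0.0148
finger_force: 62.5
```

```bash
python3 -m handwheel '[-0.08,-0.05,0,0,0,0, 0,0,0,0,0,0]'; python3 -m handwheel '[0,0,0,0,0,0, 0,0,0,0,0,0, 0,0,0,0,0,0, 0,0,4,0,0,0, 0,0,5,0,0,0, 0,0,0,0,0,0]' 0.5
```

```text
time: 5.95
tcp_pos: [0.6707, -0.0377, 0.202]
orientation: [-0.29, 0.957, -0.0, -0.0]
wrist_force: [-5.8, -6.1, 6.5]
grip_width: 0.0155
finger_force: 62.1
time: 6.7
tcp_pos: [0.6722, -0.037, 0.2954]
orientation: [-0.291, 0.957, -0.001, 0.003]
wrist_force: [-0.5, 0.8, -0.3]
grip_width: 0.0428
finger_force: 0.0
```

```bash
python3 -m handwheel '[-3.41,-3.44,0,0,0,6, -3.41,-3.44,0,0,0,6, -3.41,-3.44,0,0,0,6, -3.41,-3.44,0,0,0,6, -3.41,-3.44,0,0,0,6, 0,0,-5,0,0,0, 0,0,-5,0,0,0, 0,0,-3,0,0,0, 0,0,0,0,0,0]' 0.5
python3 - <<'E'
from m2 import *
a=snap('scene');t=snap('top');print([np.round(q[:3],2) for q in blobs(a,(200,180,320,270),orS,3)],[np.round(q[:3],2) for q in blobs(t,(270,175,350,265),orT,4)])
f=lambda b:cv2.resize(b,(400,400),interpolation=cv2.INTER_CUBIC)
cv2.imwrite('pics/s3.png',np.hstack([f(a['color'][150:280,190:320]),f(t['color'][155:285,245:375])]))
E
```

```text
time: 7.82
tcp_pos: [0.5207, -0.1061, 0.141]
orientation: [-0.457, 0.886, -0.065, -0.043]
wrist_force: [0.3, -0.3, 0.7]
grip_width: 0.0427
finger_force: 0.0
[array([229.88, 189.97,  17.06]), array([285.62, 213.32,  23.97]), array([207.79, 213.99,  19.58]), array([224.42, 240.24,  33.97]), array([265.82, 240.53,  27.08])] [array([309.86, 186.02,  13.89]), array([338.72, 200.92,  12.61]), array([340.42, 233.35,  13.97])]
```

View pics/s3.png

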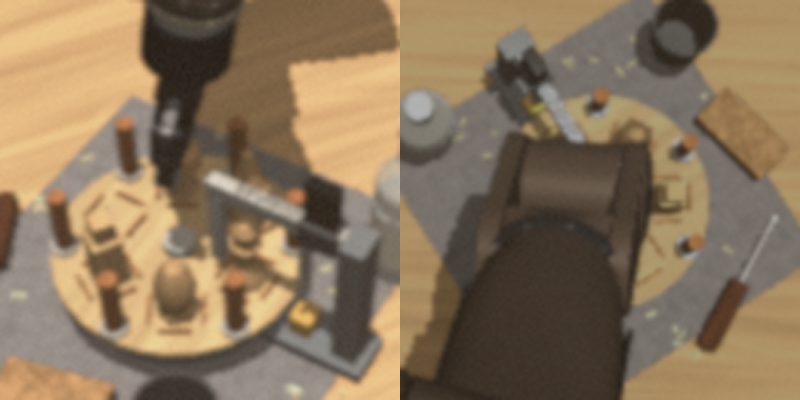

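```bash
python3 -c "
from h import *
s=readout.read_state();print(s['qpos'].round(3),s['qd'].round(3),s['tcp_pos'],s['wrist_force'])"
python3 -m handwheel '[0,0,4,0,0,0, 0,0,4,0,0,0, 0,0,4,0,0,0, 0,0,0,0,0,0]'
python3 -c "
from h import *
s=readout.read_state();print(s['qpos'].round(3),s['tcp_pos'],s['orientation'])"
```

```text
[-0.257  0.507  1.908 -0.238  0.713 -2.6  ] [-0.001 -0.023 -0.01  -0.     0.001  0.   ] [ 0.52202242 -0.10647562  0.14356982] [-0.6333251  -0.12913978  0.75582078]
time: 8.43
tcp_pos: [0.5227, -0.1066, 0.2676]
orientation: [-0.456, 0.886, -0.069, -0.039]
wrist_force: [0.1, -0.3, -0.9]
grip_width: 0.0426
finger_force: 0.0
[-0.257  0.342  1.779 -0.185  0.993 -2.68 ] [ 0.5227194  -0.10659929  0.26755873] [-0.45633446  0.88627146 -0.06921006 -0.03862291]
```

```bash
python3 -m handwheel '[0,0,1,0,0,-10.6, 0,0,1,0,0,-10.6, 0,0,1,0,0,-10.6, 0,0,0,0,0,-10.6, 0,0,0,0,0,-10.6, 0,0,0,0,0,-10.6, 0,0,0,0,0,-10.6, 0,0,0,0,0,-10.6, 0,0,0,0,0,-10.6, 0,0,0,0,0,-10.6, 0,0,0,0,0,-10.6, 0,0,0,0,0,0]'
cat > tgt.py <<'E'
import sys
from h import *
from scipy.spatial.transform import Rotation as R
psi,x,y,z=map(float,sys.argv[1:])
s=readout.read_state();a=np.radians((psi+90)/2)
T=R.from_quat([np.cos(a),np.sin(a),0,0]);q=R.from_quat(s['orientation'])
print('rotvec',np.degrees((T*q.inv()).as_rotvec()).round(2),'shift cm',(100*(np.array([x,y,z])-s['tcp_pos'])).round(2),'q',s['qpos'].round(2))
E
python3 tgt.py -26.4 .5015 -.2089 .141
```

```text
time: 9.93
tcp_pos: [0.5215, -0.1066, 0.2933]
orientation: [0.514, 0.854, 0.0, -0.078]
wrist_force: [0.1, 1.0, -0.3]
grip_width: 0.0431
finger_force: 0.0
rotvec [ -7.96  -4.88 -54.23] shift cm [ -2.   -10.23 -15.23] q [-0.34  0.37  1.66  0.03  1.27 -0.84]
```

```bash
python3 -m handwheel '[-0.33,-1.7,0,-1.33,-0.81,-9.04, -0.33,-1.7,0,-1.33,-0.81,-9.04, -0.33,-1.7,0,-1.33,-0.81,-9.04, -0.33,-1.7,0,-1.33,-0.81,-9.04, -0.33,-1.7,0,-1.33,-0.81,-9.04, -0.33,-1.7,0,-1.33,-0.81,-9.04, 0,0,0,0,0,0, 0,0,0,0,0,0]'
python3 tgt.py -26.4 .5015 -.2089 .141
```

```text
time: 10.92
tcp_pos: [0.5021, -0.208, 0.2932]
orientation: [0.849, 0.529, -0.0, -0.0]
wrist_force: [0.5, -0.7, 0.5]
grip_width: 0.0425
finger_force: 0.0
rotvec [-0.03 -0.05 -0.26] shift cm [ -0.06  -0.09 -15.22] q [-0.51  0.33  1.71  0.    1.1  -0.06]
```

```bash
python3 -m handwheel '[-0.05,-0.1,-5,0,0,0, 0,0,-5,0,0,0, 0,0,-4,0,0,0, 0,0,0,0,0,0]'
python3 - <<'E'
from m2 import *
a=snap('scene');t=snap('top');print([np.round(q[:3],2) for q in blobs(a,(200,180,320,270),orS,3)],[np.round(q[:3],2) for q in blobs(t,(270,175,350,265),orT,4)])
f=lambda b:cv2.resize(b,(400,400),interpolation=cv2.INTER_CUBIC)
cv2.imwrite('pics/s4.png',np.hstack([f(a['color'][150:280,190:320]),f(t['color'][155:285,245:375])]))
E
```

```text
time: 11.42
tcp_pos: [0.5008, -0.2084, 0.1511]
orientation: [0.849, 0.528, -0.001, -0.003]
wrist_force: [0.0, 0.1, 1.1]
grip_width: 0.0428
finger_force: 0.0
[array([266.66, 190.05,  17.42]), array([285.88, 213.7 ,  19.44]), array([224.38, 240.32,  35.22]), array([265.79, 240.6 ,  27.61])] [array([309.79, 186.01,  13.06]), array([338.77, 200.77,  12.5 ]), array([282.23, 203.4 ,  11.44]), array([283.65, 235.98,  12.42])]
```

View pics/s4.png

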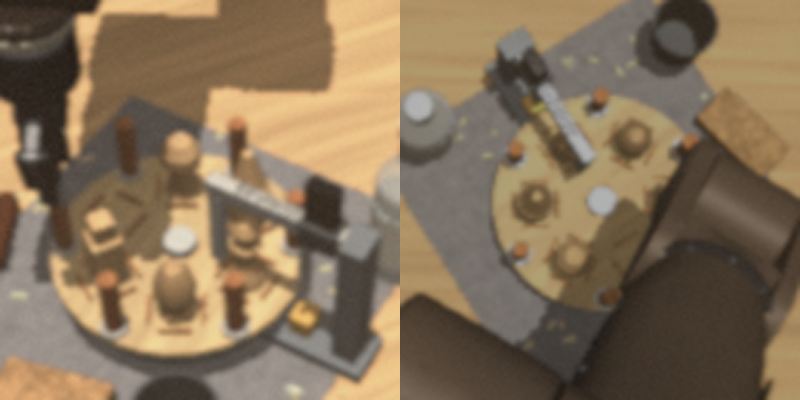

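All figures are standing. The grip now sits near the column, the peg I want is at scene crop (58,220), and the fingers are above it. I'll lower slowly over the peg.

```bash
python3 -m handwheel '[0.05,0,-1.5,0,0,0, 0,0,-1.5,0,0,0, 0,0,-1.7,0,0,0, 0,0,0,0,0,0]'
python3 -m handwheel '[0,0,0,0,0,0, 0,0,0,0,0,0]' 0.33
```

```text
time: 12.02
tcp_pos: [0.5015, -0.2092, 0.105]
orientation: [0.85, 0.527, -0.001, -0.001]
wrist_force: [-0.0, -0.3, 0.1]
grip_width: 0.0429
finger_force: 0.0
time: 12.28
tcp_pos: [0.5022, -0.2096, 0.1067]
orientation: [0.85, 0.527, 0.0, 0.0]
wrist_force: [-0.6, -0.6, -0.6]
grip_width: 0.0285
finger_force: 0.0
```

```bash
python3 - <<'E'
import numpy as np
th=np.radians(243.56-np.arange(0,67,6));p=100*np.c_[54.825/100+.105*np.cos(th),-.11492+.105*np.sin(th)]
print(np.diff(p,axis=0).round(2).tolist())
E
```

```text
[[-0.96, 0.54], [-0.9, 0.64], [-0.82, 0.73], [-0.74, 0.81], [-0.65, 0.88], [-0.56, 0.95], [-0.46, 1.0], [-0.35, 1.04], [-0.24, 1.07], [-0.13, 1.09], [-0.01, 1.1]]
```

```bash
python3 -m handwheel '[-0.48,0.27,0,0,0,-3, -0.48,0.27,0,0,0,-3, -0.45,0.32,0,0,0,-3, -0.45,0.32,0,0,0,-3, -0.41,0.36,0,0,0,-3, -0.41,0.37,0,0,0,-3, -0.37,0.4,0,0,0,-3, -0.37,0.41,0,0,0,-3, -0.33,0.44,0,0,0,-3, -0.32,0.44,0,0,0,-3]'
python3 -m handwheel '[-0.28,0.47,0,0,0,-3, -0.28,0.48,0,0,0,-3, -0.23,0.5,0,0,0,-3, -0.23,0.5,0,0,0,-3, -0.18,0.52,0,0,0,-3, -0.17,0.52,0,0,0,-3, 0,0,0,0,0,0]'
cat > d.py <<'E'
from m2 import *
s=imaging.capture('scene');c=np.array([.54825,-.11492])
for q in blobs(s,(200,180,320,270),orS,3):
    p=onz(s,q[0],q[1],.113)[:2]-c
    print(np.round(q[:3],1),'r',np.hypot(*p).round(4),'disc mod60',((np.degrees(np.arctan2(p[1],p[0]))-3.56+30)%60-30).round(2))
E
python3 d.py
```

```text
time: 13.52
tcp_pos: [0.4615, -0.1735, 0.1067]
orientation: [0.958, 0.288, 0.0, 0.0]
wrist_force: [0.8, -0.3, 0.0]
grip_width: 0.0281
finger_force: 0.3
time: 14.4
tcp_pos: [0.4481, -0.1439, 0.1068]
orientation: [0.991, 0.135, 0.001, 0.0]
wrist_force: [1.0, -2.7, 1.2]
grip_width: 0.0284
finger_force: 1.2
[258.6 187.1  22.8] r 0.1054 disc mod60 14.05
[284.4 207.2  19. ] r 0.1046 disc mod60 12.92
[207.7 221.2  20.5] r 0.1058 disc mod60 14.38
[273.6 235.6  35.5] r 0.1047 disc mod60 13.68
[232.9 243.7  33.5] r 0.1057 disc mod60 13.03
```

```bash
python3 -m handwheel '[-0.08,0.36,0,0,0,-2, -0.08,0.36,0,0,0,-2, -0.06,0.36,0,0,0,-2, -0.05,0.36,0,0,0,-2, -0.04,0.36,0,0,0,-2, 0,0,0,0,0,0, 0,0,0,0,0,0]'
python3 d.py
```

```text
time: 15.32
tcp_pos: [0.4445, -0.1256, 0.1062]
orientation: [0.999, 0.049, -0.0, -0.0]
wrist_force: [0.3, -0.2, 0.1]
grip_width: 0.0284
finger_force: 0.0
[266.1 189.9  19.6] r 0.1033 disc mod60 0.63
[285.9 213.5  20.3] r 0.1054 disc mod60 0.08
[207.7 214.3  20.4] r 0.1054 disc mod60 1.18
[266.3 240.2  32.4] r 0.1051 disc mod60 0.71
[224.6 240.6  35. ] r 0.1052 disc mod60 -0.01
```

```bash
python3 -m handwheel '[-0.02,0.36,0,0,0,-2, 0,0,0,0,0,0, 0,0,0,0,0,0]'
python3 d.py; python3 -m handwheel '[0,0,0,0,0,0, 0,0,0,0,0,0, 0,0,3,0,0,0, 0,0,5,0,0,0, 0,0,5,0,0,0, 0,0,6,0,0,0, 0,0,0,0,0,0]' 0.5
python3 d.py;python3 tgt.py -56.4 .6722 -.0382 .28
```

```text
time: 15.75
tcp_pos: [0.4443, -0.1221, 0.1062]
orientation: [1.0, 0.031, -0.0, -0.0]
wrist_force: [-0.2, -0.1, 0.0]
grip_width: 0.028
finger_force: 0.0
[266.4 190.   19.8] r 0.1033 disc mod60 0.15
[207.8 214.1  20.3] r 0.1052 disc mod60 0.65
[285.9 213.7  18.8] r 0.1055 disc mod60 -0.33
[224.2 240.5  34.4] r 0.1055 disc mod60 -0.53
[266.1 240.5  30.9] r 0.1056 disc mod60 0.27
time: 16.68
tcp_pos: [0.4453, -0.1223, 0.3]
orientation: [1.0, 0.031, 0.003, 0.001]
wrist_force: [1.0, -0.2, -0.5]
grip_width: 0.0429
finger_force: 0.0
[266.3 189.8  21.5] r 0.1041 disc mod60 0.46
[207.8 214.   20. ] r 0.1053 disc mod60 0.56
[285.9 213.7  18.9] r 0.1055 disc mod60 -0.31
[265.9 240.4  30.6] r 0.1053 disc mod60 0.04
[224.3 240.5  34.4] r 0.1053 disc mod60 -0.44
rotvec [1.000e-02 2.000e-01 3.004e+01] shift cm [22.77  8.39 -1.77] q [-0.41  0.2   1.88  0.    1.05  1.1 ]
```

```bash
python3 -m handwheel '[3.8,1.4,0,0,0,5, 3.8,1.4,0,0,0,5, 3.8,1.4,0,0,0,5, 3.8,1.4,0,0,0,5, 3.8,1.4,0,0,0,5, 3.75,1.35,0,0,0,5, 0,0,-3,0,0,0, 0,0,0,0,0,0, 0,0,0,0,0,0]'
python3 tgt.py -56.4 .6707 -.0377 .201
python3 - <<'E'
from h import *
a=snap('scene');t=snap('top')
f=lambda b:cv2.resize(b,(400,400),interpolation=cv2.INTER_CUBIC)
cv2.imwrite('pics/s5.png',np.hstack([f(a['color'][160:280,200:320]),f(t['color'][155:285,245:375])]))
E
```

```text
time: 17.85
tcp_pos: [0.6717, -0.0387, 0.2662]
orientation: [0.958, 0.288, -0.0, -0.0]
wrist_force: [-0.1, 0.4, 0.1]
grip_width: 0.043
finger_force: 0.0
rotvec [-0.03 -0.06  0.07] shift cm [-0.1   0.1  -6.52] q [-0.16  0.55  1.41  0.    1.18  0.83]
```

View pics/s5.png

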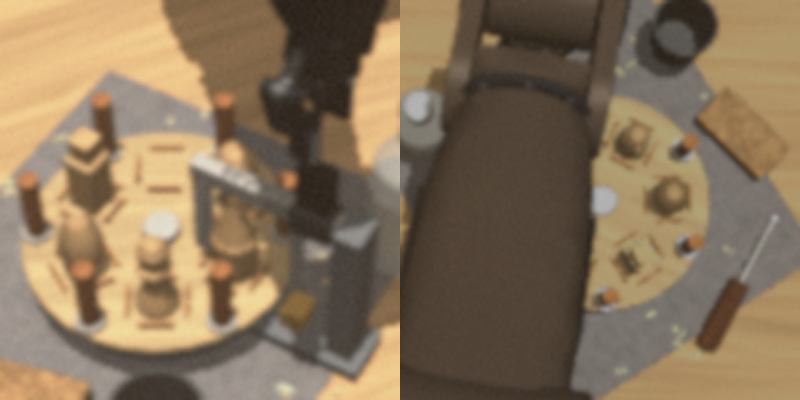

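All the figures are standing. The pawn has moved on to crop (155,280), and the gnome stands under the beam at about (235,230). I'll lower and grip the jaw.

```bash
python3 -m handwheel '[-0.1,0.1,-3,0,0,0, 0,0,-2.3,0,0,0, 0,0,-1.2,0,0,0, 0,0,0,0,0,0]'
python3 -m handwheel '[0,0,0,0,0,0, 0,0,0,0,0,0, 0,0,0,0,0,0, 0,0,0,0,0,0]' 0.1
```

```text
time: 18.45
tcp_pos: [0.6708, -0.0376, 0.2013]
orientation: [0.957, 0.288, -0.0, -0.0]
wrist_force: [-0.7, 0.2, -0.1]
grip_width: 0.0425
finger_force: 0.0
time: 18.95
tcp_pos: [0.6711, -0.0375, 0.2024]
orientation: [0.957, 0.289, 0.001, 0.0]
wrist_force: [-1.0, -0.2, 6.0]
grip_width: 0.0149
finger_force: 58.9
```

```bash
python3 -m handwheel '[-0.17,-0.11,0,0,0,0, -0.17,-0.11,0,0,0,0, -0.17,-0.11,0,0,0,0, -0.17,-0.11,0,0,0,0, -0.17,-0.11,0,0,0,0, -0.17,-0.11,0,0,0,0, -0.17,-0.11,0,0,0,0, -0.17,-0.11,0,0,0,0, -0.17,-0.11,0,0,0,0, -0.17,-0.11,0,0,0,0, -0.17,-0.11,0,0,0,0, -0.17,-0.11,0,0,0,0]'
python3 -m handwheel '[-0.17,-0.11,0,0,0,0, -0.17,-0.11,0,0,0,0, -0.08,-0.055,0,0,0,0, -0.08,-0.055,0,0,0,0, 0,0,0,0,0,0]'
```

```text
time: 20.45
tcp_pos: [0.6511, -0.0507, 0.2024]
orientation: [0.957, 0.289, 0.001, 0.0]
wrist_force: [2.7, 1.3, 5.7]
grip_width: 0.0155
finger_force: 58.8
time: 21.08
tcp_pos: [0.6461, -0.054, 0.2024]
orientation: [0.957, 0.289, 0.001, 0.0]
wrist_force: [1.1, 1.0, 5.6]
grip_width: 0.015
finger_force: 58.8
```

```bash
python3 -m handwheel '[-0.042,-0.028,0,0,0,0, -0.042,-0.028,0,0,0,0, -0.042,-0.028,0,0,0,0, -0.042,-0.028,0,0,0,0, -0.042,-0.028,0,0,0,0, -0.042,-0.028,0,0,0,0, -0.042,-0.028,0,0,0,0, -0.042,-0.028,0,0,0,0, 0,0,0,0,0,0]'
python3 -m handwheel '[-0.042,-0.028,0,0,0,0, -0.042,-0.028,0,0,0,0, -0.042,-0.028,0,0,0,0, 0,0,0,0,0,0]'
```

```text
time: 22.2
tcp_pos: [0.6428, -0.0562, 0.2024]
orientation: [0.957, 0.289, 0.001, 0.0]
wrist_force: [2.0, 1.4, 6.4]
grip_width: 0.015
finger_force: 58.8
time: 22.7
tcp_pos: [0.6415, -0.057, 0.2024]
orientation: [0.957, 0.289, 0.001, 0.0]
wrist_force: [1.8, 1.2, 5.2]
grip_width: 0.0152
finger_force: 58.8
```

```bash
python3 -m handwheel '[-0.042,-0.028,0,0,0,0, 0,0,0,0,0,0]'; python3 -m handwheel '[-0.042,-0.028,0,0,0,0, 0,0,0,0,0,0]'
```

```text
time: 22.95
tcp_pos: [0.6412, -0.0573, 0.2024]
orientation: [0.957, 0.289, 0.001, 0.0]
wrist_force: [2.1, 0.5, 5.8]
grip_width: 0.0151
finger_force: 58.8
time: 23.2
tcp_pos: [0.6407, -0.0576, 0.2024]
orientation: [0.957, 0.289, 0.001, 0.0]
wrist_force: [2.4, 1.1, 5.3]
grip_width: 0.015
finger_force: 58.8
```

Travel is now about 36.1 mm. I'll continue in 0.5 mm steps until the force rises.

```bash
python3 -m handwheel '[-0.042,-0.028,0,0,0,0, 0,0,0,0,0,0]'; python3 -m handwheel '[-0.042,-0.028,0,0,0,0, 0,0,0,0,0,0]'
```

```text
time: 23.45
tcp_pos: [0.6404, -0.0578, 0.2024]
orientation: [0.957, 0.289, 0.001, 0.0]
wrist_force: [3.2, 2.6, 6.9]
grip_width: 0.0153
finger_force: 58.9
time: 23.7
tcp_pos: [0.6403, -0.0578, 0.2024]
orientation: [0.957, 0.289, 0.002, 0.0]
wrist_force: [5.5, 3.0, 5.2]
grip_width: 0.0151
finger_force: 58.8
```

```bash
python3 -m handwheel '[-0.02,-0.014,0,0,0,0, 0,0,0,0,0,0]'; python3 -m handwheel '[0,0,0,0,0,0, 0,0,0,0,0,0, 0,0,0,0,0,0, 0,0,3,0,0,0, 0,0,5,0,0,0, 0,0,6,0,0,0, -5,-2,2,0,0,0, -5,-2,0,0,0,0, -5,-2,0,0,0,0, -5,-2,0,0,0,0, 0,0,0,0,0,0]' 0.5
python3 d.py
python3 - <<'E'
from h import *
a=snap('scene');t=snap('top')
f=lambda b:cv2.resize(b,(400,400),interpolation=cv2.INTER_CUBIC)
cv2.imwrite('pics/s6.png',np.hstack([f(a['color'][180:260,230:310]),f(t['color'][155:255,255:355])]))
E
```

```text
time: 23.95
tcp_pos: [0.6403, -0.0579, 0.2024]
orientation: [0.957, 0.289, 0.002, 0.0]
wrist_force: [7.5, 4.3, 5.3]
grip_width: 0.0153
finger_force: 58.7
time: 25.32
tcp_pos: [0.4365, -0.139, 0.3618]
orientation: [0.958, 0.287, 0.0, 0.0]
wrist_force: [0.9, 0.2, -0.2]
grip_width: 0.0429
finger_force: 0.0
[266.4 190.   18.9] r 0.1034 disc mod60 0.19
[230.2 190.9   3.9] r 0.1002 disc mod60 0.79
[207.8 214.   20. ] r 0.1051 disc mod60 0.6
[224.4 240.4  35.6] r 0.1049 disc mod60 -0.43
[265.8 240.2  34. ] r 0.1046 disc mod60 0.12
```

View pics/s6.png

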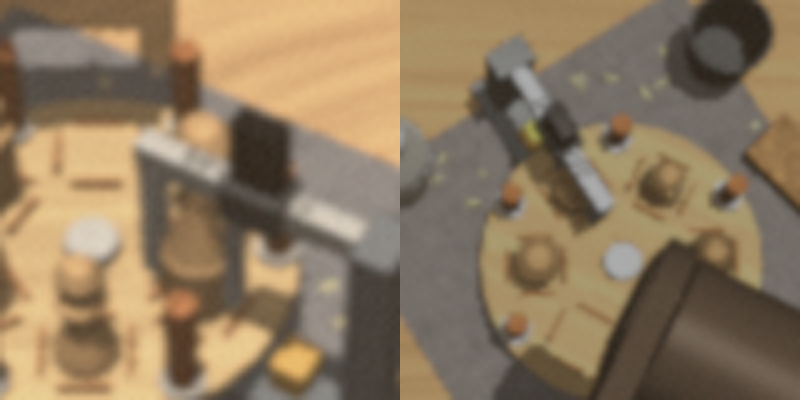

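The gnome, at crop (195,240), stands upright between the fixed jaw (155,220) and the sliding jaw (235,250). The disc is home and the robot is clear, so I'll hand the job in.

```bash
python3 -c "
from rig import order
print(order.finish_job())"
```

```text
the job is handed in; nothing more can be done
None
```

The job is handed in: I opened the jaw fully, turned the disc one stop until it clicked home with the gnome under the caliper, and closed the jaw until it held the gnome. In the last pictures the visible figures were standing and the robot was touching nothing. On the way, a wrist joint limit took the gripper low and tilted over the middle of the disc; I lifted it clear and saw no contact in the force readings or pictures.

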